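Load the two label stands for the packing line

TASK

Load both roll stands. On the square-footed stand thread the wide label roll first, then the flat spacer disc, then the narrow label roll on top; on the round-footed stand thread the flanged tape spool and then close it with the knobbed cap. Lower each one down its spindle rather than dropping it, so that every piece sits flat on the one below, and leave the brush and jar at the sides where they are.

Things in the scene. Friction and masses are not known exactly. Their poses are not given: they have to be found in the camera images.
- stand_square: roll stand fixed to the table: white SQUARE foot plate 110 x 110 x 8 mm with an upright aluminium spindle of 20 mm diameter at its centre, its tapered top 75 mm above the table. Origin: centre of the foot's underside, on the table and on the spindle axis; z up.
- stand_round: roll stand fixed to the table: white ROUND foot plate, 110 mm diameter, 8 mm thick, with an upright aluminium spindle of 20 mm diameter at its centre, its tapered top 56 mm above the table (shorter than the other). Origin: centre of the foot's underside, on the table and on the spindle axis; z up.
- wide_roll: wide (tall) roll of labels, yellow backing with white round labels outside and a cardboard core; 66 mm outer diameter, 44 mm high. Origin: centre of the underside, z up along the axis. Round: its yaw means nothing. Starts on the table, bore upright. Through bore of 36 mm diameter. About 0.14 kg.
- narrow_roll: narrow, part-used roll of labels, same yellow with white labels and cardboard core, but 52 mm outer diameter and only 22 mm high. Origin: centre of the underside, z up along the axis. Round: its yaw means nothing. Starts on the table, bore upright. Through bore of 36 mm diameter. About 0.05 kg.
- spacer: flat white plastic spacer disc, a plain ring 70 mm outer diameter, 8 mm thick. Origin: centre of the underside, z up along the axis. Round: its yaw means nothing. Starts on the table, bore upright. Through bore of 36 mm diameter. About 0.04 kg.
- spool: flanged spool of yellow sealing tape: two grey plastic flanges 62 mm in diameter and 5 mm thick, the narrower yellow tape (46 mm diameter) between them; 36 mm high in all. Origin: centre of the underside, z up along the axis. Round: its yaw means nothing. Starts on the table, bore upright. Through bore of 36 mm diameter. About 0.09 kg.
- cap: white retaining cap: a round skirt 50 mm in diameter and 22 mm high, open below (blind bore 36 mm diameter, 18 mm deep), with a round knob 26 mm in diameter and 22 mm high on top in its middle (44 mm high in all). Starts upright, skirt down. Origin: centre of the underside, z up along the axis. About 0.06 kg.
- brush: bystander: brush about 190 mm long lying flat along x at the right of the work. Origin: about the middle of its underside. Leave it alone.
- jar: bystander: closed jar, 64 mm diameter, 80 mm high, at the left of the work. Origin: centre of its underside. Leave it alone.

How it is judged:
At the end, for the whole second after the job is handed in: Square stand, undersides above the table: wide roll 8 mm, spacer 52 mm, narrow roll 60 mm; round stand: spool 8 mm, cap 44 mm. Heights within 4 mm, centres within 12 mm of the spindle axis, tilt under 0.1 rad, all at rest (below 0.02 m/s) (horizontal distance between each of wide_roll, spacer, narrow_roll and stand_square below 0.012 m and z of wide_roll in the frame of stand_square between 0.004 and 0.012 m and angle between each of wide_roll, spacer, narrow_roll, spool, cap's own z axis and vertical below 0.1 rad and linear speed of each of wide_roll, spacer, narrow_roll, spool, cap below 0.02 m/s and z of spacer in the frame of stand_square between 0.048 and 0.056 m and z of narrow_roll in the frame of stand_square between 0.056 and 0.064 m and horizontal distance between each of spool, cap and stand_round below 0.012 m and z of spool in the frame of stand_round between 0.004 and 0.012 m and z of cap in the frame of stand_round between 0.04 and 0.048 m); the robot touches nothing.
It fails at once if a piece is dropped down a spindle (falls there faster than 0.8 m/s) ((horizontal distance between wide_roll and stand_square below 0.015 m and z of wide_roll in the frame of stand_square below 0.1 m and linear speed of wide_roll above 0.8 m/s) or (horizontal distance between spacer and stand_square below 0.015 m and z of spacer in the frame of stand_square below 0.1 m and linear speed of spacer above 0.8 m/s) or (horizontal distance between narrow_roll and stand_square below 0.015 m and z of narrow_roll in the frame of stand_square below 0.1 m and linear speed of narrow_roll above 0.8 m/s) or (horizontal distance between spool and stand_round below 0.015 m and z of spool in the frame of stand_round below 0.1 m and linear speed of spool above 0.8 m/s) or (horizontal distance between cap and stand_round below 0.015 m and z of cap in the frame of stand_round below 0.1 m and linear speed of cap above 0.8 m/s)).
It fails at once if the brush is pushed more than 30 mm from its place (distance of brush from where it was at the start of the episode above 0.03 m).
It fails at once if the jar is pushed more than 30 mm from its place (distance of jar from where it was at the start of the episode above 0.03 m).
It also fails if it takes over 120 s, if anything falls off the work surface, if the arm or the gripper's body presses on something with over 40 N, if the wrist force passes 120 N, or if a joint passes its speed limit or range.

ROBOT

A 6-joint arm with a two-finger parallel gripper is mounted at the origin on the work surface. World frame = base frame: x ahead of the robot, y to its left, z up, the work surface at z = 0. Lengths are in m, angles in rad, forces in N, time in s.
With the tool pointing down it reaches from about 0.35 to 0.875 m from the base axis. Payload 4.2 kg.
Tool frame: the origin (TCP) lies between the finger pads; the fingertips stand 19 mm ahead of it and the grasp point (between the pads) is the TCP (env.finger_overhang is the distance from the TCP to the fingertips, in m); z points along the fingers, y is the line along which they close (so a half turn about z gives the same grasp; the last joint's range is limited). The gripper opens to 85 mm and grips with 20 to 120 N. Pads are 22 mm wide; open, the fingers measure 114 mm over their backs; the gripper's body (76 mm by 85 mm) begins 54 mm behind the grasp point. The pads swing forward as they close: fully open they stand 13 mm farther back than shut.
Start: joints at [-1.002, 0.385, 0.008, 0, -1.194, -0.259], TCP at [0.191, -0.595, 0.225] pointing down, gripper open.
Joint ranges: [-3.14, 3.14], [-1.21, 2.06], [-1.07, 1.41], [-3.16, 2.05], [-2.99, -0.16], [-3.1, 3.1]. Speed limits (rad/s): [2.79, 2.79, 3.14, 3.14, 3.14, 3.14].

INTERFACE

Orientations are given as a unit quaternion [w, x, y, z].
In Python, from bench import env, viewer gives the robot as it stands.
- The arm moves only by the shell command python3 -m handwheel 'ROWS' [FORCE]. ROWS is JSON, a list of rows, each an object of numbers: "claw": the opening, from 0 (shut) to 1 (fully open); "x", "y", "z": the shift along the tool's x, y, z in m; "twist": the turn about the tool's z in rad. In form: [{"claw": .., "x": .., "y": .., "z": .., "twist": ..}, ...]. A call has exactly 8 rows; each row shifts and turns the commanded pose from where the row before left it, along the tool's axes as they then stand; what a row does not reach is not made up. A row lasts 1/8 s, in which the tool goes at most 62.5 mm and 10.7 degrees, less where a joint would pass 70% of its speed; a pose out of reach is approached as far as the arm can. A call is refused whole if a number of a shift passes 0.0625 or a number of a turn 0.188, either way. A call with a gripper value outside its range is refused whole. The fingers move at their own pace and stop on an object; FORCE is the grip in N (left out, the last holds). Time passes only in rows, so rows that do not move let the fingers close, or fill a call up. It gives the time, the measured TCP pose, the force, the opening and the grip force at its end, in the units of the state.
- env.read_state(): the state, without advancing time (a new reading comes with each control period).
- viewer.camera(name): name is "scene" or "top"; returns a dict with "image" (400x640x3 uint8, red, green, blue), "z_map" (400x640 float32, m along the optical axis (not along the pixel's ray), 0 where there is no reading), "fovy" (degrees; the focal length in pixels is half the picture's height over the tangent of half this angle, whatever the lens; pixels are square), "cx", "cy" (the principal point, pixels), "D" ([k1, k2, p1, p2, k3] as OpenCV has them; the pictures are not rectified), "rvec" (rotation vector, rad) and "tvec" (3), from world to camera coordinates, as OpenCV has them. Camera axes: x right, y down, z forward; pixel columns grow to the right and rows downward; lengths in m; the calibration is good to about 2 mm. A picture is of the moment at which its call begins.
- env.close_job(): hands the job in; it is judged then, once.
The state is a dict: "time_s": time; "q": joint angles; "joint_vel": joint speeds; "effort": joint torques, N m; "tcp_pos": TCP position; "eef_rot": TCP orientation; "wrist_force": force on the tool from outside, world axes, zero at the start; "wrist_torque": the same for the moment, N m; "gripper_width": finger opening in m; "grasp_force": force on a finger pad.
Only numpy, scipy, OpenCV 4.12 (cv2) and the standard library are available. Lean on these libraries where they do the work, as an engineer would, in place of code of your own. Each camera call takes 0.05 s, during which the arm holds its last target. There are 200 camera calls.

## Working session

There is one attempt and no reset: what is moved stays moved. The work goes in short steps, Python scripts to look and compute and a shell command to move; the robot and the scene stay as the last step left them, time stands still between calls to the robot, and variables do not carry over. Pictures are saved under pics/ and viewed, at most 14 in all, crops included, and the job is handed in when it is done.

```bash
mkdir -p pics; ls
cat > h.py <<'E'
import numpy as np,cv2
from bench import env,viewer
def cam(n):
    c=viewer.camera(n); im=c["image"]; h,w=im.shape[:2]
    f=h/2/np.tan(np.radians(c["fovy"])/2)
    c["K"]=np.array([[f,0,c["cx"]],[0,f,c["cy"]],[0,0,1.]]); c["D"]=np.array(c["D"],float)
    c["R"]=cv2.Rodrigues(np.array(c["rvec"],float))[0]; c["t"]=np.array(c["tvec"],float).ravel()
    return c
def cloud(c):
    h,w=c["z_map"].shape
    uv=np.stack(np.meshgrid(np.arange(w),np.arange(h)),-1).reshape(-1,1,2).astype(np.float64)
    n=cv2.undistortPoints(uv,c["K"],c["D"]).reshape(-1,2); z=c["z_map"].reshape(-1,1)
    P=(np.hstack([n*z,z])-c["t"])@c["R"]; P[z[:,0]==0]=np.nan
    return P.reshape(h,w,3)
def save(c,name): cv2.imwrite("pics/"+name,cv2.cvtColor(c["image"],cv2.COLOR_RGB2BGR))
E
python3 - <<'E'
from h import *
s=env.read_state(); print(s)
for n in("top","scene"):
    c=cam(n); save(c,n+"0.png"); np.save(n+"0.npy",cloud(c)); print(n,-c["R"].T@c["t"],c["fovy"],c["D"])
E
```

```text
pics
{'time_s': 0.0, 'q': array([-1.00239663e+00,  3.85554905e-01,  6.59146859e-03, -4.67478434e-04,
       -1.19401891e+00, -2.58565590e-01]), 'joint_vel': array([-8.32477375e-04, -6.85004164e-05, -1.25113031e-03, -2.67549645e-04,
       -6.17222782e-04, -1.30171900e-04]), 'effort': array([-6.90831669e-06, -3.92286158e+01,  1.88395482e+01,  4.18580979e+00,
       -4.74885106e-03, -2.51515911e-05]), 'tcp_pos': array([ 0.1903594 , -0.59465985,  0.22421384]), 'eef_rot': array([-2.40231996e-04, -1.54212846e-01,  9.88037022e-01,  1.08819172e-03]), 'wrist_force': array([-0.04188666,  0.02017923, -0.34999944]), 'wrist_torque': array([ 0.0372947 , -0.00179665, -0.01749244]), 'grasp_force': 0.0, 'gripper_width': 0.08530665441043474}
top [ 0.39623082 -0.0137612   1.12571096] 54.49221212478086 [-0.00968314  0.          0.          0.          0.        ]
scene [1.22466344 0.51905049 0.86787109] 52.0339746602448 [0.02630386 0.         0.         0.         0.        ]
```

View pics/top0.png

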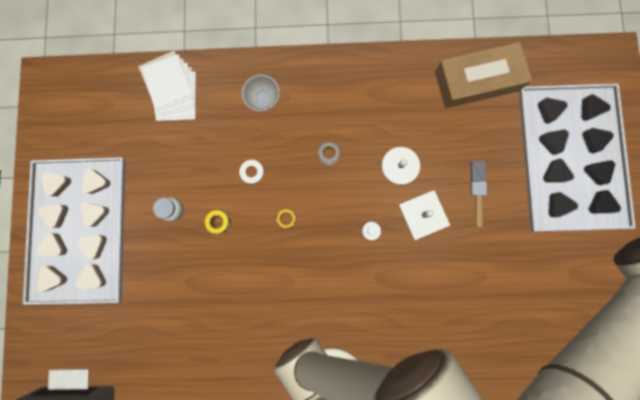

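View pics/scene0.png

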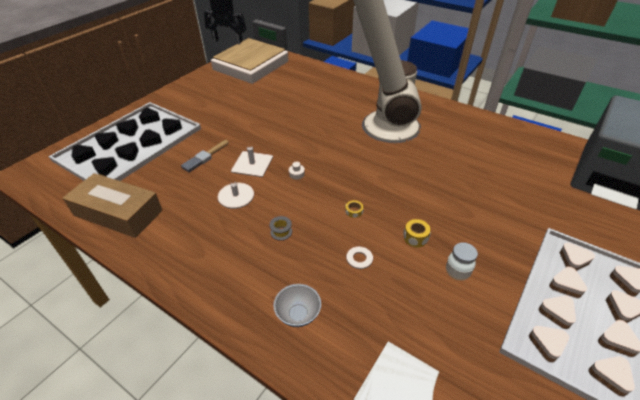

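Run:
```python
from h import *
P=np.load("top0.npy")
im=cv2.imread("pics/top0.png")
z=np.nan_to_num(P[...,2])
n,l,st,ce=cv2.connectedComponentsWithStats(((z>0.005)).astype(np.uint8))
for i in range(1,n):
    if st[i,4]>80:
        m=l==i; q=P[m]; top=np.percentile(q[:,2],97)
        pts=cv2.convexHull(np.argwhere(m)[:,::-1].astype(np.int32))
        k=(q[:,2]>top-.006)
        (c,r)=cv2.minEnclosingCircle(q[k][:,:2].astype(np.float32))
        print(i,st[i],"zmax %.3f n%d"%(top,k.sum()),np.round(c,4),round(r,4))
```

```text
2 [ 435   42  201  190 7146] zmax 0.076 n3181 [ 0.8585 -0.4582] 0.1294
4 [ 138   51   56   63 1895] zmax 0.012 n1681 [0.887  0.4776] 0.1042
17 [242  75  38  36 901] zmax 0.045 n199 [0.8308 0.1811] 0.0552
21 [574  89  39  35 672] zmax 0.037 n366 [ 0.7584 -0.7793] 0.0393
106 [580 119  37  37 652] zmax 0.037 n376 [ 0.665  -0.7791] 0.0393
142 [534 127  37  29 585] zmax 0.037 n355 [ 0.6664 -0.6591] 0.0399
173 [319 142  21  22 266] zmax 0.038 n190 [ 0.6487 -0.0121] 0.0308
182 [382 147  38  37 731] zmax 0.048 n29 [ 0.6091 -0.2208] 0.0098
207 [581 153  39  39 675] zmax 0.037 n393 [ 0.5733 -0.7785] 0.0394
210 [542 155  38  36 626] zmax 0.037 n383 [ 0.5711 -0.6583] 0.0397
222 [  23  158  102  146 8689] zmax 0.037 n2885 [0.4472 0.7468] 0.1862
235 [240 160  24  24 209] zmax 0.009 n209 [0.6052 0.2172] 0.0347
236 [470 161  16  67 745] zmax 0.021 n485 [ 0.5193 -0.4417] 0.0942
324 [587 187  36  29 618] zmax 0.037 n388 [ 0.4771 -0.7779] 0.0394
333 [546 188  38  33 642] zmax 0.037 n387 [ 0.4765 -0.6603] 0.0399
340 [400 191  50  49 969] zmax 0.066 n35 [ 0.4634 -0.2811] 0.0099
380 [153 198  32  23 585] zmax 0.081 n309 [0.4976 0.4479] 0.0288
410 [205 210  27  25 429] zmax 0.045 n259 [0.4586 0.3108] 0.0331
411 [277 210  19  19 161] zmax 0.023 n126 [0.4633 0.1156] 0.0262
476 [363 222  18  18 252] zmax 0.044 n65 [ 0.4216 -0.1262] 0.0127
518 [ 518  238  122  162 9037] zmax 0.663 n819 [ 0.2101 -0.2952] 0.0466
584 [ 274  338  209   62 8707] zmax 0.730 n724 [ 0.2408 -0.1063] 0.0269
597 [  16  370   99   30 1806] zmax 0.102 n132 [0.0072 0.7189] 0.101
```

The top view shows, in pixels: square stand (427,214), round stand (402,165), wide roll (216,222), narrow roll (286,218), spacer (251,171), spool (329,153), cap (372,231), brush (479,190) and jar (167,209). The scene view agrees with this layout. Next I'll align the tool with the world axes and cross-check the stands.

```bash
python3 - <<'E'
from h import *
print(env.finger_overhang)
for n in("top0","scene0"):
    P=np.load(n+".npy")
    for nm,c in(("sq",(.4634,-.2811)),("rd",(.6091,-.2208))):
        d=np.hypot(P[...,0]-c[0],P[...,1]-c[1]); m=(d<.09)&(P[...,2]>.005)&(P[...,2]<.012)
        q=P[m][:,:2].astype(np.float32); 
        r=cv2.minAreaRect(q) if nm=="sq" else cv2.minEnclosingCircle(q)
        s=P[(d<.03)&(P[...,2]>.03)]
        print(n,nm,r,"spindle mean",s.mean(0),s.max(0)[2])
E
python3 -m handwheel '[{"claw":1,"x":-0.05,"y":0,"z":0,"twist":0.155},{"claw":1,"x":-0.05,"y":0,"z":0,"twist":0.155},{"claw":1,"x":-0.03,"y":0.05,"z":0,"twist":0},{"claw":1,"x":-0.03,"y":0.05,"z":0,"twist":0},{"claw":1,"x":-0.03,"y":0.05,"z":0,"twist":0},{"claw":1,"x":-0.03,"y":0.05,"z":0,"twist":0},{"claw":1,"x":-0.03,"y":0.05,"z":0,"twist":0},{"claw":1,"x":0,"y":0.05,"z":0,"twist":0}]' 40
```

```text
0.019
top0 sq ((0.463380366563797, -0.280499130487442), (0.10938894748687744, 0.11008118093013763), 20.927988052368164) spindle mean [ 0.46233796 -0.277239    0.0603528 ] 0.07453061455814834
top0 rd ((0.6131323575973511, -0.2105584442615509), 0.06522819399833679) spindle mean [ 0.60754194 -0.21897861  0.04770104] 0.05427979291385377
scene0 sq ((0.46963444352149963, -0.27660420536994934), (0.11203012615442276, 0.10838757455348969), 20.483102798461914) spindle mean [ 0.47248758 -0.27423544  0.05260349] 0.07278254476671837
scene0 rd ((0.6138238310813904, -0.21535082161426544), 0.05640605092048645) spindle mean [ 0.61790277 -0.21372943  0.04333769] 0.055642046544779986
time_s: 1.1
tcp_pos: [0.4391, -0.2703, 0.2246]
eef_rot: [-0.0, -0.001, 1.0, 0.0]
wrist_force: [0.5, 0.5, 0.3]
gripper_width: 0.0854
grasp_force: 0.0
```

```bash
python3 - <<'E'
from h import *
o=dict(wide=(.4586,.3108,.044),narrow=(.4633,.1156,.022),spacer=(.6052,.2172,.008),spool=(.6487,-.0121,.036),cap=(.4216,-.1262,.044),jar=(.4976,.4479,.08),brush=(.5193,-.4417,.02))
for n in("top0","scene0"):
    P=np.load(n+".npy")
    for k,(x,y,h) in o.items():
        d=np.hypot(P[...,0]-x,P[...,1]-y); m=(d<.06)&(abs(P[...,2]-h)<.005)
        c,r=cv2.minEnclosingCircle(P[m][:,:2].astype(np.float32)); print(n,k,np.round(c,4),round(r,4),m.sum())
E
python3 -m handwheel '[{"claw":1,"x":0,"y":0.06,"z":0,"twist":0},{"claw":1,"x":0,"y":0.06,"z":0,"twist":0},{"claw":1,"x":0,"y":0.06,"z":0,"twist":0},{"claw":1,"x":0,"y":0.06,"z":0,"twist":0},{"claw":1,"x":0,"y":0.06,"z":0,"twist":0},{"claw":1,"x":0,"y":0.06,"z":0,"twist":0},{"claw":1,"x":0,"y":0.06,"z":0,"twist":0},{"claw":1,"x":-0.02,"y":0.05,"z":0,"twist":0}]'
```

```text
top0 wide [0.4589 0.3111] 0.0334 272
top0 narrow [0.4633 0.1156] 0.0262 123
top0 spacer [0.6056 0.2153] 0.0532 301
top0 spool [ 0.6487 -0.0121] 0.0308 205
top0 cap [ 0.4216 -0.1262] 0.0127 62
top0 jar [0.4983 0.4477] 0.0289 313
top0 brush [ 0.5204 -0.438 ] 0.0581 313
scene0 wide [0.4642 0.3125] 0.0333 250
scene0 narrow [0.4687 0.1169] 0.027 94
scene0 spacer [0.5992 0.2216] 0.0477 318
scene0 spool [ 0.6542 -0.0097] 0.031 197
scene0 cap [ 0.4258 -0.1229] 0.0137 32
scene0 jar [0.5037 0.4465] 0.0301 335
scene0 brush [ 0.5195 -0.4378] 0.0589 142
time_s: 2.1
tcp_pos: [0.4567, 0.1998, 0.2255]
eef_rot: [-0.0, -0.001, 1.0, 0.0]
wrist_force: [1.1, -0.4, 0.3]
gripper_width: 0.0854
grasp_force: 0.0
```

```bash
python3 -m handwheel '[{"claw":1,"x":-0.005,"y":0.056,"z":0.02,"twist":0},{"claw":1,"x":0,"y":0.056,"z":0.02,"twist":0},{"claw":1,"x":0,"y":0,"z":0.04,"twist":0},{"claw":1,"x":0,"y":0,"z":0.04,"twist":0},{"claw":1,"x":0,"y":0,"z":0.03,"twist":0},{"claw":1,"x":0,"y":0,"z":0.025,"twist":0},{"claw":1,"x":0,"y":0,"z":0.02,"twist":0},{"claw":1,"x":0,"y":0,"z":0,"twist":0}]'
python3 -m handwheel '[{"claw":0.5,"x":0,"y":0,"z":0,"twist":0},{"claw":0.5,"x":0,"y":0,"z":0,"twist":0},{"claw":0.5,"x":0,"y":0,"z":0,"twist":0},{"claw":0.5,"x":0,"y":0,"z":0,"twist":0},{"claw":0.5,"x":0,"y":0,"z":0,"twist":0},{"claw":0.5,"x":0,"y":0,"z":0,"twist":0},{"claw":0.5,"x":0,"y":0,"z":0,"twist":0},{"claw":0.5,"x":0,"y":0,"z":0,"twist":0}]' 40
```

```text
time_s: 3.1
tcp_pos: [0.4617, 0.3085, 0.0285]
eef_rot: [-0.002, 0.0, 1.0, -0.002]
wrist_force: [-0.3, 0.1, 0.3]
gripper_width: 0.0853
grasp_force: 0.0
time_s: 4.1
tcp_pos: [0.465, 0.3089, 0.0356]
eef_rot: [0.002, -0.001, 1.0, 0.0]
wrist_force: [0.5, -9.8, 20.8]
gripper_width: 0.0434
grasp_force: 16.3
```

Run:
```python
from h import *
c=cam("scene"); im=c["image"][190:300,330:530]; cv2.imwrite("pics/g1.png",cv2.cvtColor(cv2.resize(im,None,fx=3,fy=3,interpolation=cv2.INTER_CUBIC),cv2.COLOR_RGB2BGR))
```

```text
(no output)
```

View pics/g1.png

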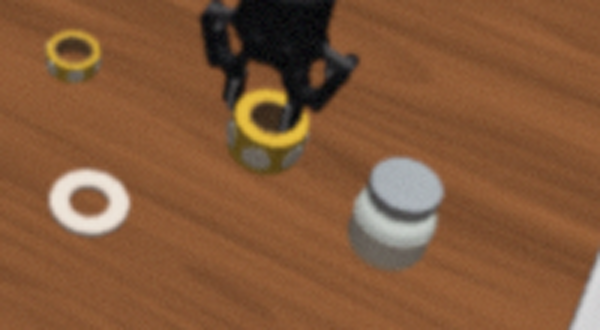

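The right finger sits inside the roll's bore at about crop pixel (290,110), while the left finger is outside it, so the roll is off from where I took it to be. I'll open, lift and measure again, checking the TCP against the camera frame as well.

```bash
python3 -m handwheel '[{"claw":1,"x":0,"y":0,"z":0,"twist":0},{"claw":1,"x":0,"y":0,"z":0,"twist":0},{"claw":1,"x":0,"y":0,"z":0,"twist":0},{"claw":1,"x":0,"y":0,"z":0,"twist":0},{"claw":1,"x":0,"y":0,"z":-0.03,"twist":0},{"claw":1,"x":0,"y":0,"z":-0.03,"twist":0},{"claw":1,"x":0,"y":0,"z":-0.03,"twist":0},{"claw":1,"x":0,"y":0,"z":0,"twist":0}]'
python3 - <<'E'
from h import *
s=env.read_state()["tcp_pos"];print(s)
for n in("top","scene"):
    c=cam(n);P=cloud(c);save(c,n+"1.png"); hsv=cv2.cvtColor(c["image"],cv2.COLOR_RGB2HSV)
    yel=cv2.inRange(hsv,(20,130,90),(35,255,255))>0
    m=yel&(np.hypot(P[...,0]-.46,P[...,1]-.31)<.1)&(abs(P[...,2]-.044)<.006)
    if m.sum(): print(n,m.sum(),cv2.minEnclosingCircle(P[m][:,:2].astype(np.float32)))
    g=(np.hypot(P[...,0]-s[0],P[...,1]-s[1])<.08)&(P[...,2]>.085)&(P[...,2]<.15)
    print(n,"fingers",g.sum(),np.nanmin(P[g],0),np.nanmax(P[g],0))
    if n=="scene":
        im=c["image"][150:300,330:530]; cv2.imwrite("pics/g2.png",cv2.cvtColor(cv2.resize(im,None,fx=3,fy=3,interpolation=cv2.INTER_CUBIC),cv2.COLOR_RGB2BGR))
E
```

```text
time_s: 5.15
tcp_pos: [0.4638, 0.311, 0.1226]
eef_rot: [0.002, -0.0, 1.0, 0.002]
wrist_force: [0.6, 0.8, -0.8]
gripper_width: 0.0853
grasp_force: 0.0
[0.46380287 0.31095801 0.12255149]
top 138 ((0.4589870572090149, 0.31319883465766907), 0.032595518976449966)
top fingers 2 [0.45113031 0.26434108 0.14651406] [0.45118536 0.26682174 0.14681912]
scene 248 ((0.46706780791282654, 0.31519919633865356), 0.03457511588931084)
scene fingers 33 [0.45686011 0.2569035  0.13846262] [0.47756365 0.36595577 0.14982298]
```

View pics/g2.png

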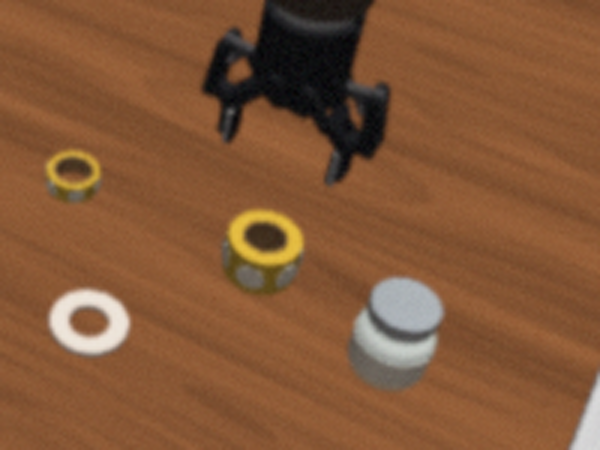

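Run:
```python
from h import *
c=cam("scene")
def pr(p): return cv2.projectPoints(np.array([p],float),np.array(c["rvec"],float),c["t"],c["K"],c["D"])[0].ravel()
print("g2 (crop px; tips seen at 228,138 and 335,180)")
for z in(.085,.1036,.1166,.1226,.135):
    print(z,[np.round((pr((.4638,.311+s*.0427,z))-[330,150])*3) for s in(-1,1)])
print("g1 crop, tips seen 232,105 / 290,120")
for z in(.0166,.0356,.05):
    print(z,[np.round((pr((.465,.309+s*.0217,z))-[330,190])*3) for s in(-1,1)])
print("roll at .463,.314 top", np.round((pr((.463,.314,.044))-[330,150])*3))
P=cloud(c); s=env.read_state()["tcp_pos"]
g=(np.abs(P[...,0]-s[0])<.03)&(np.abs(P[...,1]-s[1])<.07)&(P[...,2]>.06)&(P[...,2]<.2)
for v in range(180,225):
    u=np.where(g[v])[0]
    if len(u): print(v,u.min(),u.max(),np.round(P[v,u.min()],3),np.round(P[v,u.max()],3))
```

```text
g2 (crop px; tips seen at 228,138 and 335,180)
0.085 [array([225., 181.]), array([316., 220.])]
0.1036 [array([228., 166.]), array([320., 205.])]
0.1166 [array([230., 155.]), array([323., 195.])]
0.1226 [array([231., 150.]), array([324., 190.])]
0.135 [array([233., 140.]), array([327., 179.])]
g1 crop, tips seen 232,105 / 290,120
0.0166 [array([233., 122.]), array([277., 142.])]
0.0356 [array([236., 108.]), array([280., 128.])]
0.05 [array([238.,  97.]), array([283., 117.])]
roll at .463,.314 top [265. 232.]
180 398 408 [0.477 0.24  0.188] [0.464 0.261 0.188]
181 398 408 [0.475 0.24  0.183] [0.478 0.266 0.198]
182 399 408 [0.476 0.243 0.182] [0.476 0.266 0.194]
183 402 410 [0.47  0.249 0.178] [0.482 0.273 0.198]
184 403 413 [0.477 0.255 0.181] [0.481 0.281 0.198]
185 403 421 [0.48  0.256 0.181] [0.476 0.299 0.2  ]
186 403 441 [0.471 0.254 0.17 ] [0.452 0.34  0.199]
187 403 441 [0.47  0.254 0.166] [0.456 0.342 0.2  ]
188 403 440 [0.47  0.254 0.163] [0.46  0.341 0.199]
189 403 432 [0.47  0.255 0.16 ] [0.474 0.327 0.2  ]
190 403 446 [0.471 0.256 0.158] [0.455 0.355 0.196]
191 403 447 [0
[... 377 characters left out ...]
186] [0.476 0.378 0.198]
199 441 452 [0.476 0.354 0.182] [0.476 0.378 0.195]
200 441 451 [0.476 0.355 0.179] [0.479 0.377 0.194]
201 440 451 [0.473 0.352 0.172] [0.479 0.378 0.191]
202 440 451 [0.478 0.354 0.173] [0.478 0.379 0.187]
203 440 451 [0.475 0.354 0.168] [0.476 0.379 0.183]
204 439 446 [0.476 0.353 0.165] [0.464 0.366 0.162]
205 439 446 [0.477 0.353 0.162] [0.461 0.366 0.156]
206 439 445 [0.474 0.354 0.157] [0.467 0.366 0.157]
207 439 445 [0.475 0.354 0.155] [0.462 0.365 0.149]
208 438 444 [0.478 0.353 0.153] [0.471 0.366 0.154]
209 438 444 [0.476 0.354 0.148] [0.47  0.366 0.15 ]
210 438 443 [0.473 0.353 0.142] [0.472 0.365 0.147]
211 438 440 [0.476 0.355 0.142] [0.472 0.359 0.141]
```

Reading the depth map, the open fingertips are at z≈0.138 with the TCP reported at 0.1226. The real tool is therefore about 21 mm higher than reported, while x and y agree. In the first grasp the tips closed on the roll's top face. I'll go about 21 mm lower in reported z.

```bash
python3 -m handwheel '[{"claw":1,"x":0,"y":0.003,"z":0.03,"twist":0},{"claw":1,"x":0,"y":0,"z":0.03,"twist":0},{"claw":1,"x":0,"y":0,"z":0.025,"twist":0},{"claw":1,"x":0,"y":0,"z":0.015,"twist":0},{"claw":1,"x":0,"y":0,"z":0.015,"twist":0},{"claw":1,"x":0,"y":0,"z":0,"twist":0},{"claw":0.6,"x":0,"y":0,"z":0,"twist":0},{"claw":0.6,"x":0,"y":0,"z":0,"twist":0}]'
python3 -m handwheel '[{"claw":0.6,"x":0,"y":0,"z":0,"twist":0},{"claw":0.6,"x":0,"y":0,"z":0,"twist":0},{"claw":0.6,"x":0,"y":0,"z":0,"twist":0},{"claw":0.6,"x":0,"y":0,"z":0,"twist":0},{"claw":0.6,"x":0,"y":0,"z":0,"twist":0},{"claw":0.6,"x":0,"y":0,"z":0,"twist":0},{"claw":0.6,"x":0,"y":0,"z":0,"twist":0},{"claw":0.6,"x":0,"y":0,"z":0,"twist":0}]' 40
```

```text
time_s: 6.3
tcp_pos: [0.4633, 0.3133, 0.0064]
eef_rot: [0.001, -0.0, 1.0, 0.001]
wrist_force: [-0.1, -0.4, -0.2]
gripper_width: 0.0637
grasp_force: 45.2
time_s: 7.3
tcp_pos: [0.4633, 0.3133, 0.0063]
eef_rot: [0.001, -0.0, 1.0, 0.001]
wrist_force: [-0.6, -0.0, 6.7]
gripper_width: 0.0634
grasp_force: 46.1
```

```bash
python3 -m handwheel '[{"claw":0.6,"x":0,"y":0,"z":-0.01,"twist":0},{"claw":0.6,"x":0,"y":0,"z":-0.02,"twist":0},{"claw":0.6,"x":0,"y":0,"z":-0.03,"twist":0},{"claw":0.6,"x":0,"y":0,"z":-0.03,"twist":0},{"claw":0.6,"x":0,"y":0,"z":-0.03,"twist":0},{"claw":0.6,"x":0,"y":0,"z":-0.02,"twist":0},{"claw":0.6,"x":0,"y":0,"z":-0.01,"twist":0},{"claw":0.6,"x":0,"y":0,"z":0,"twist":0}]'
cat >> h.py <<'E'
def held(c,col=None,r=.05):
    s=env.read_state()["tcp_pos"]; P=cloud(c); hsv=cv2.cvtColor(c["image"],cv2.COLOR_RGB2HSV)
    yel=(cv2.inRange(hsv,(20,130,90),(35,255,255))>0) if col is None else col(hsv)
    m=yel&(np.hypot(P[...,0]-s[0],P[...,1]-s[1])<r)&(P[...,2]>.03)
    q=P[m]; print("tcp",np.round(s,4),"n",m.sum(),"held min",np.round(np.percentile(q,2,axis=0),4),"max",np.round(np.percentile(q,98,axis=0),4))
E
python3 - <<'E'
from h import *
c=cam("scene"); held(c); im=c["image"][100:300,330:530]; cv2.imwrite("pics/g3.png",cv2.cvtColor(cv2.resize(im,None,fx=3,fy=3,interpolation=cv2.INTER_CUBIC),cv2.COLOR_RGB2BGR))
E
```

```text
time_s: 8.3
tcp_pos: [0.4627, 0.3126, 0.1555]
eef_rot: [0.0, 0.0, 1.0, 0.0]
wrist_force: [0.2, -0.2, -0.7]
gripper_width: 0.0636
grasp_force: 45.3
tcp [0.4623 0.3123 0.1547] n 396 held min [0.4362 0.2821 0.1539] max [0.4973 0.3429 0.2143]
```

View pics/g3.png

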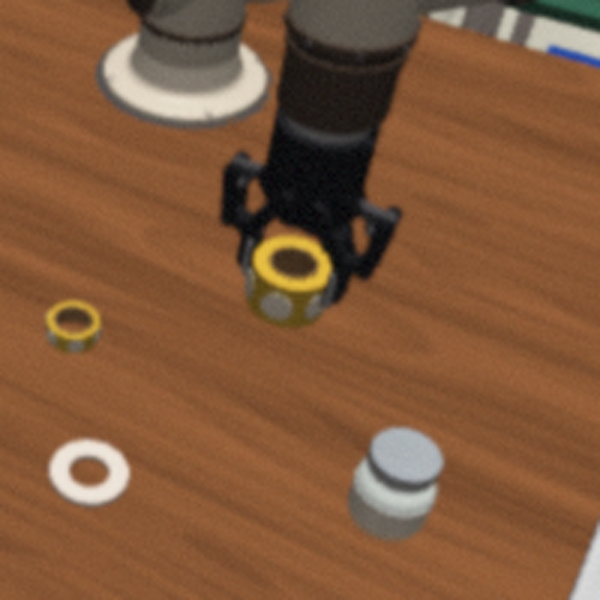

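```bash
python3 -m handwheel '[{"claw":0.6,"x":0,"y":-0.03,"z":0,"twist":0},{"claw":0.6,"x":0,"y":-0.05,"z":0,"twist":0},{"claw":0.6,"x":0,"y":-0.06,"z":0,"twist":0},{"claw":0.6,"x":0,"y":-0.06,"z":0,"twist":0},{"claw":0.6,"x":0,"y":-0.06,"z":0,"twist":0},{"claw":0.6,"x":0,"y":-0.06,"z":0,"twist":0},{"claw":0.6,"x":0,"y":-0.06,"z":0,"twist":0},{"claw":0.6,"x":0,"y":-0.06,"z":0,"twist":0}]'
python3 -m handwheel '[{"claw":0.6,"x":-0.004,"y":-0.06,"z":0,"twist":0},{"claw":0.6,"x":0,"y":-0.05,"z":0,"twist":0},{"claw":0.6,"x":0,"y":-0.03,"z":0,"twist":0},{"claw":0.6,"x":0,"y":-0.01,"z":0.01,"twist":0},{"claw":0.6,"x":0,"y":0,"z":0.02,"twist":0},{"claw":0.6,"x":0,"y":0,"z":0.01,"twist":0},{"claw":0.6,"x":0,"y":0,"z":0,"twist":0},{"claw":0.6,"x":0,"y":0,"z":0,"twist":0}]'
python3 - <<'E'
from h import *
c=cam("scene"); held(c);save(c,"s4.png"); im=c["image"][90:230,170:330]; cv2.imwrite("pics/g4.png",cv2.cvtColor(cv2.resize(im,None,fx=4,fy=4,interpolation=cv2.INTER_CUBIC),cv2.COLOR_RGB2BGR))
E
```

```text
time_s: 9.35
tcp_pos: [0.4617, -0.1291, 0.1543]
eef_rot: [-0.001, -0.0, 1.0, 0.0]
wrist_force: [0.4, -0.4, -1.5]
gripper_width: 0.0637
grasp_force: 45.3
time_s: 10.35
tcp_pos: [0.4672, -0.277, 0.1158]
eef_rot: [0.0, -0.0, 1.0, -0.0]
wrist_force: [0.7, -0.0, -1.7]
gripper_width: 0.064
grasp_force: 45.4
tcp [ 0.4672 -0.2771  0.116 ] n 178 held min [ 0.4502 -0.31    0.114 ] max [ 0.5018 -0.2446  0.1586]
```

View pics/g4.png

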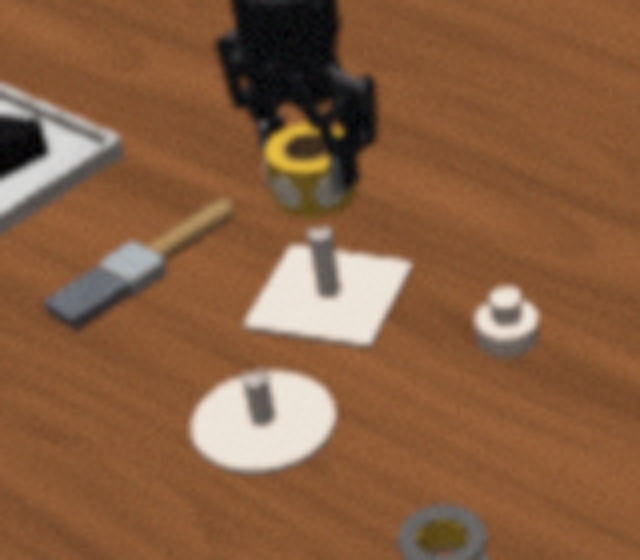

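The roll hangs directly over the square spindle: held centre is about (0.469,-0.277) and the stand about (0.4696,-0.2766), both from the scene camera. Lowering.

```bash
python3 -m handwheel '[{"claw":0.6,"x":0,"y":0,"z":0.015,"twist":0},{"claw":0.6,"x":0,"y":0,"z":0.015,"twist":0},{"claw":0.6,"x":0,"y":0,"z":0.015,"twist":0},{"claw":0.6,"x":0,"y":0,"z":0.015,"twist":0},{"claw":0.6,"x":0,"y":0,"z":0.015,"twist":0},{"claw":0.6,"x":0,"y":0,"z":0.015,"twist":0},{"claw":0.6,"x":0,"y":0,"z":0.008,"twist":0},{"claw":0.6,"x":0,"y":0,"z":0.002,"twist":0}]'
python3 -m handwheel '[{"claw":0.6,"x":0,"y":0,"z":0.002,"twist":0},{"claw":0.6,"x":0,"y":0,"z":0,"twist":0},{"claw":0.7,"x":0,"y":0,"z":0,"twist":0},{"claw":0.85,"x":0,"y":0,"z":0,"twist":0},{"claw":1,"x":0,"y":0,"z":0,"twist":0},{"claw":1,"x":0,"y":0,"z":0,"twist":0},{"claw":1,"x":0,"y":0,"z":0,"twist":0},{"claw":1,"x":0,"y":0,"z":0,"twist":0}]'
```

```text
time_s: 11.4
tcp_pos: [0.4664, -0.2773, 0.0147]
eef_rot: [-0.0, 0.0, 1.0, 0.0]
wrist_force: [-0.1, 0.1, -1.3]
gripper_width: 0.0639
grasp_force: 45.4
time_s: 12.4
tcp_pos: [0.4667, -0.2773, 0.0132]
eef_rot: [-0.0, 0.0, 1.0, -0.0]
wrist_force: [-0.9, -0.5, -0.1]
gripper_width: 0.0854
grasp_force: 0.0
```

```bash
python3 -m handwheel '[{"claw":1,"x":0,"y":0,"z":-0.03,"twist":0},{"claw":1,"x":0,"y":0,"z":-0.05,"twist":0},{"claw":1,"x":0,"y":0,"z":-0.05,"twist":0},{"claw":1,"x":-0.02,"y":0.055,"z":0,"twist":0},{"claw":1,"x":-0.02,"y":0.055,"z":0,"twist":0},{"claw":1,"x":-0.02,"y":0.055,"z":0,"twist":0},{"claw":1,"x":-0.02,"y":0.055,"z":0,"twist":0},{"claw":1,"x":-0.02,"y":0.055,"z":0,"twist":0}]'
python3 -m handwheel '[{"claw":1,"x":-0.02,"y":0.055,"z":0,"twist":0},{"claw":1,"x":-0.02,"y":0.055,"z":0,"twist":0},{"claw":1,"x":0,"y":0.055,"z":0,"twist":0},{"claw":1,"x":0,"y":0.05,"z":0,"twist":0},{"claw":1,"x":0,"y":0,"z":0,"twist":0},{"claw":1,"x":0,"y":0,"z":0.04,"twist":0},{"claw":1,"x":0,"y":0,"z":0.03,"twist":0},{"claw":1,"x":0,"y":0,"z":0,"twist":0}]'
python3 - <<'E'
from h import *
for n in("top","scene"):
    c=cam(n);P=cloud(c); hsv=cv2.cvtColor(c["image"],cv2.COLOR_RGB2HSV)
    yel=cv2.inRange(hsv,(20,130,90),(35,255,255))>0
    m=yel&(np.hypot(P[...,0]-.466,P[...,1]+.278)<.05)&(P[...,2]>.04)
    print(n,"wide",m.sum(),cv2.minEnclosingCircle(P[m][:,:2].astype(np.float32)),np.percentile(P[m][:,2],[5,50,95]))
    w=(cv2.inRange(hsv,(0,0,150),(179,60,255))>0)&(np.hypot(P[...,0]-.606,P[...,1]-.218)<.045)&(abs(P[...,2]-.008)<.01)
    if w.sum(): print(n,"spacer",w.sum(),cv2.minEnclosingCircle(P[w][:,:2].astype(np.float32)))
print(env.read_state()["tcp_pos"])
E
```

```text
time_s: 13.4
tcp_pos: [0.567, -0.0004, 0.1434]
eef_rot: [0.0, 0.0, 1.0, 0.0]
wrist_force: [1.1, -1.1, 0.9]
gripper_width: 0.0856
grasp_force: 0.0
time_s: 14.4
tcp_pos: [0.6049, 0.2107, 0.0706]
eef_rot: [-0.003, 0.001, 1.0, -0.002]
wrist_force: [0.3, 0.2, 0.3]
gripper_width: 0.0854
grasp_force: 0.0
top wide 259 ((0.46447789669036865, -0.27527889609336853), 0.03116879053413868) [0.044893   0.04952278 0.05301898]
top spacer 194 ((0.6043521165847778, 0.21920621395111084), 0.03655851632356644)
scene wide 149 ((0.47138479351997375, -0.2734866440296173), 0.03442588821053505) [0.04264034 0.04922829 0.0526633 ]
scene spacer 330 ((0.6076937317848206, 0.2187485545873642), 0.03755538910627365)
[0.60744558 0.21219207 0.07422165]
```

```bash
python3 -m handwheel '[{"claw":1,"x":0,"y":0.006,"z":0.02,"twist":0},{"claw":1,"x":0,"y":0,"z":0.02,"twist":0},{"claw":1,"x":0,"y":0,"z":0.015,"twist":0},{"claw":1,"x":0,"y":0,"z":0.01,"twist":0},{"claw":1,"x":0,"y":0,"z":0.005,"twist":0},{"claw":1,"x":0,"y":0,"z":0.003,"twist":0},{"claw":1,"x":0,"y":0,"z":0.002,"twist":0},{"claw":1,"x":0,"y":0,"z":0,"twist":0}]'
python3 -m handwheel '[{"claw":1,"x":0,"y":0,"z":0.002,"twist":0},{"claw":1,"x":0,"y":0,"z":0,"twist":0},{"claw":1,"x":0,"y":0,"z":0,"twist":0},{"claw":1,"x":0,"y":0,"z":0,"twist":0},{"claw":1,"x":0,"y":0,"z":0,"twist":0},{"claw":1,"x":0,"y":0,"z":0,"twist":0},{"claw":1,"x":0,"y":0,"z":0,"twist":0},{"claw":1,"x":0,"y":0,"z":0,"twist":0}]'
python3 - <<'E'
from h import *
c=cam("scene");im=c["image"][190:300,300:460]; cv2.imwrite("pics/g5.png",cv2.cvtColor(cv2.resize(im,None,fx=4,fy=4,interpolation=cv2.INTER_CUBIC),cv2.COLOR_RGB2BGR))
P=cloud(c);s=env.read_state()["tcp_pos"];print(s)
g=(c["image"].max(-1)<70)&(np.abs(P[...,0]-s[0])<.03)&(np.abs(P[...,1]-s[1])<.07)&(P[...,2]>.0)&(P[...,2]<.06)
for side in(-1,1):
    q=P[g&((P[...,1]-s[1])*side>.03)]; print(side,len(q),np.sort(q[:,2])[:6],q.min(0),q.max(0))
E
```

```text
time_s: 15.5
tcp_pos: [0.6068, 0.2188, -0.0015]
eef_rot: [0.0, 0.0, 1.0, 0.0]
wrist_force: [-0.3, -1.1, -0.6]
gripper_width: 0.0853
grasp_force: 0.0
time_s: 16.5
tcp_pos: [0.6067, 0.2187, -0.0037]
eef_rot: [-0.0, 0.0, 1.0, 0.0]
wrist_force: [-0.0, 0.8, 0.5]
gripper_width: 0.0857
grasp_force: 0.0
[ 0.6067319   0.21865427 -0.00370029]
-1 57 [0.01904622 0.01980897 0.02327287 0.02344962 0.02395055 0.02432307] [0.59926227 0.15732873 0.01904622] [0.62320209 0.1778273  0.05968747]
1 48 [0.02452886 0.02469992 0.02472411 0.02544288 0.02661902 0.02715237] [0.60793688 0.26357248 0.02452886] [0.62244968 0.27766526 0.05933016]
```

View pics/g5.png

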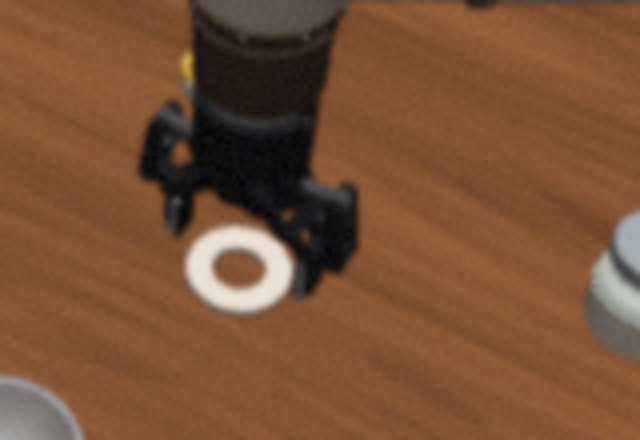

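The open fingers straddle the spacer (ring centre at crop (240,268), tips at (178,230) and (300,295)), but they are still about 13 mm up. I'll step down until they touch.

```bash
python3 -m handwheel '[{"claw":1,"x":0,"y":0,"z":0.003,"twist":0},{"claw":1,"x":0,"y":0,"z":0.002,"twist":0},{"claw":1,"x":0,"y":0,"z":0.001,"twist":0},{"claw":1,"x":0,"y":0,"z":0.001,"twist":0},{"claw":1,"x":0,"y":0,"z":0.001,"twist":0},{"claw":1,"x":0,"y":0,"z":0,"twist":0},{"claw":1,"x":0,"y":0,"z":0,"twist":0},{"claw":1,"x":0,"y":0,"z":0,"twist":0}]'
python3 -m handwheel '[{"claw":0.75,"x":0,"y":0,"z":0,"twist":0},{"claw":0.75,"x":0,"y":0,"z":0,"twist":0},{"claw":0.75,"x":0,"y":0,"z":0,"twist":0},{"claw":0.75,"x":0,"y":0,"z":0,"twist":0},{"claw":0.75,"x":0,"y":0,"z":0,"twist":0},{"claw":0.75,"x":0,"y":0,"z":0,"twist":0},{"claw":0.75,"x":0,"y":0,"z":0,"twist":0},{"claw":0.75,"x":0,"y":0,"z":0,"twist":0}]' 30
```

```text
time_s: 17.55
tcp_pos: [0.6068, 0.2187, -0.0116]
eef_rot: [0.0, 0.0, 1.0, 0.0]
wrist_force: [-0.1, 0.4, 0.2]
gripper_width: 0.0857
grasp_force: 0.0
time_s: 18.55
tcp_pos: [0.6069, 0.2187, -0.0109]
eef_rot: [0.0, -0.0, 1.0, 0.0]
wrist_force: [-1.8, -0.3, 5.3]
gripper_width: 0.0677
grasp_force: 33.6
```

```bash
python3 -m handwheel '[{"claw":0.7,"x":0,"y":0,"z":-0.01,"twist":0},{"claw":0.7,"x":0,"y":0,"z":-0.03,"twist":0},{"claw":0.7,"x":0,"y":0,"z":-0.04,"twist":0},{"claw":0.7,"x":0,"y":0,"z":-0.04,"twist":0},{"claw":0.7,"x":0.01,"y":-0.02,"z":-0.02,"twist":0},{"claw":0.7,"x":0.016,"y":-0.056,"z":0,"twist":0},{"claw":0.7,"x":0.016,"y":-0.056,"z":0,"twist":0},{"claw":0.7,"x":0.016,"y":-0.056,"z":0,"twist":0}]'
python3 -m handwheel '[{"claw":0.7,"x":0.016,"y":-0.056,"z":0,"twist":0},{"claw":0.7,"x":0.016,"y":-0.056,"z":0,"twist":0},{"claw":0.7,"x":0.016,"y":-0.056,"z":0,"twist":0},{"claw":0.7,"x":0.016,"y":-0.056,"z":0,"twist":0},{"claw":0.7,"x":0.016,"y":-0.054,"z":0,"twist":0},{"claw":0.7,"x":0.003,"y":-0.03,"z":0,"twist":0},{"claw":0.7,"x":0,"y":0,"z":0,"twist":0},{"claw":0.7,"x":0,"y":0,"z":0,"twist":0}]'
python3 - <<'E'
from h import *
c=cam("scene"); held(c,lambda h:cv2.inRange(h,(0,0,140),(179,60,255))>0,.045)
im=c["image"][70:230,170:330]; cv2.imwrite("pics/g6.png",cv2.cvtColor(cv2.resize(im,None,fx=3,fy=3,interpolation=cv2.INTER_CUBIC),cv2.COLOR_RGB2BGR))
E
```

```text
time_s: 19.55
tcp_pos: [0.548, 0.0293, 0.1286]
eef_rot: [0.0, -0.0, 1.0, 0.0]
wrist_force: [1.1, -1.4, 0.0]
gripper_width: 0.068
grasp_force: 34.0
time_s: 20.55
tcp_pos: [0.4655, -0.2769, 0.1282]
eef_rot: [-0.0, 0.0, 1.0, 0.0]
wrist_force: [-0.1, 0.5, -1.1]
gripper_width: 0.0679
grasp_force: 34.0
tcp [ 0.4657 -0.2765  0.1283] n 173 held min [ 0.4437 -0.309   0.0502] max [ 0.504  -0.235   0.4698]
```

View pics/g6.png

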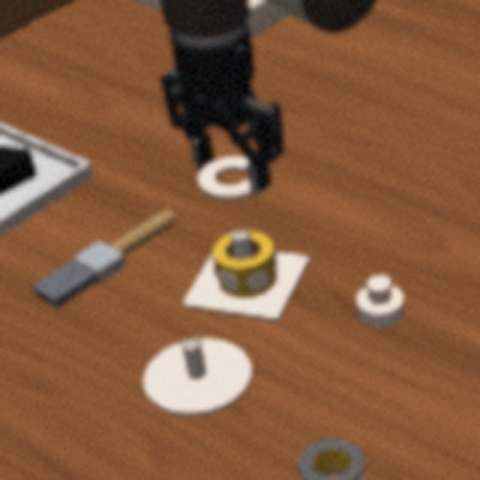

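The spacer is held level over the spindle (crop (230,178)), and the wide roll is seated at (243,262). Lowering the spacer, then releasing it.

```bash
python3 -m handwheel '[{"claw":0.7,"x":0,"y":-0.001,"z":0.015,"twist":0},{"claw":0.7,"x":0,"y":0,"z":0.015,"twist":0},{"claw":0.7,"x":0,"y":0,"z":0.015,"twist":0},{"claw":0.7,"x":0,"y":0,"z":0.015,"twist":0},{"claw":0.7,"x":0,"y":0,"z":0.012,"twist":0},{"claw":0.7,"x":0,"y":0,"z":0.008,"twist":0},{"claw":0.7,"x":0,"y":0,"z":0.004,"twist":0},{"claw":0.7,"x":0,"y":0,"z":0.002,"twist":0}]'
python3 -m handwheel '[{"claw":0.7,"x":0,"y":0,"z":0.001,"twist":0},{"claw":0.7,"x":0,"y":0,"z":0.001,"twist":0},{"claw":0.8,"x":0,"y":0,"z":0,"twist":0},{"claw":0.9,"x":0,"y":0,"z":0,"twist":0},{"claw":1,"x":0,"y":0,"z":0,"twist":0},{"claw":1,"x":0,"y":0,"z":0,"twist":0},{"claw":1,"x":0,"y":0,"z":0,"twist":0},{"claw":1,"x":0,"y":0,"z":0,"twist":0}]'
```

```text
time_s: 21.6
tcp_pos: [0.4658, -0.2784, 0.0423]
eef_rot: [0.0, 0.0, 1.0, -0.0]
wrist_force: [0.0, 0.0, -1.2]
gripper_width: 0.0681
grasp_force: 34.0
time_s: 22.6
tcp_pos: [0.4656, -0.2783, 0.0403]
eef_rot: [-0.0, 0.0, 1.0, 0.0]
wrist_force: [-0.9, -0.5, 0.3]
gripper_width: 0.0856
grasp_force: 0.0
```

```bash
python3 -m handwheel '[{"claw":1,"x":0,"y":0,"z":-0.04,"twist":0},{"claw":1,"x":0,"y":0,"z":-0.05,"twist":0},{"claw":1,"x":0,"y":0.045,"z":-0.01,"twist":0},{"claw":1,"x":0,"y":0.06,"z":0,"twist":0},{"claw":1,"x":0,"y":0.06,"z":0,"twist":0},{"claw":1,"x":0,"y":0.06,"z":0,"twist":0},{"claw":1,"x":0,"y":0.06,"z":0,"twist":0},{"claw":1,"x":0,"y":0.06,"z":0,"twist":0}]'
python3 -m handwheel '[{"claw":1,"x":0,"y":0.05,"z":0,"twist":0},{"claw":1,"x":0,"y":0,"z":0.03,"twist":0},{"claw":1,"x":0,"y":0,"z":0.04,"twist":0},{"claw":1,"x":0,"y":0,"z":0,"twist":0},{"claw":1,"x":0,"y":0,"z":0,"twist":0},{"claw":1,"x":0,"y":0,"z":0,"twist":0},{"claw":1,"x":0,"y":0,"z":0,"twist":0},{"claw":1,"x":0,"y":0,"z":0,"twist":0}]'
python3 - <<'E'
from h import *
for n in("top","scene"):
    c=cam(n);P=cloud(c); hsv=cv2.cvtColor(c["image"],cv2.COLOR_RGB2HSV)
    w=(np.hypot(P[...,0]-.466,P[...,1]+.278)<.045)&(P[...,2]>.055)&(P[...,2]<.066)
    print(n,"spacer",w.sum(),cv2.minEnclosingCircle(P[w][:,:2].astype(np.float32)),np.percentile(P[w][:,2],[5,50,95]))
    yel=cv2.inRange(hsv,(20,130,90),(35,255,255))>0
    m=yel&(np.hypot(P[...,0]-.466,P[...,1]-.116)<.05)&(P[...,2]>.018)
    if m.sum(): print(n,"narrow",m.sum(),cv2.minEnclosingCircle(P[m][:,:2].astype(np.float32)))
E
```

```text
time_s: 23.6
tcp_pos: [0.4655, 0.0687, 0.1407]
eef_rot: [0.0, -0.0, 1.0, 0.0]
wrist_force: [1.5, -0.3, 0.0]
gripper_width: 0.0851
grasp_force: 0.0
time_s: 24.6
tcp_pos: [0.466, 0.1168, 0.071]
eef_rot: [0.001, 0.0, 1.0, 0.0]
wrist_force: [-0.1, 0.8, -0.1]
gripper_width: 0.0855
grasp_force: 0.0
top spacer 354 ((0.46500468254089355, -0.27927112579345703), 0.035003919154405594) [0.0554512  0.05786835 0.06102788]
top narrow 31 ((0.44326236844062805, 0.0990954041481018), 0.020353302359580994)
scene spacer 176 ((0.4706512689590454, -0.2742486000061035), 0.03677039220929146) [0.0555921  0.05784363 0.06163276]
scene narrow 73 ((0.46877339482307434, 0.11827108263969421), 0.026600942015647888)
```

Spacer is seated. Grasping the narrow roll next.

```bash
python3 -m handwheel '[{"claw":1,"x":0,"y":0,"z":0.02,"twist":0},{"claw":1,"x":0,"y":0,"z":0.025,"twist":0},{"claw":1,"x":0,"y":0,"z":0.018,"twist":0},{"claw":1,"x":0,"y":0,"z":0.007,"twist":0},{"claw":1,"x":0,"y":0,"z":0,"twist":0},{"claw":0.5,"x":0,"y":0,"z":0,"twist":0},{"claw":0.5,"x":0,"y":0,"z":0,"twist":0},{"claw":0.5,"x":0,"y":0,"z":0,"twist":0}]' 30
python3 -m handwheel '[{"claw":0.5,"x":0,"y":0,"z":0,"twist":0},{"claw":0.5,"x":0,"y":0,"z":0,"twist":0},{"claw":0.5,"x":0,"y":0,"z":-0.02,"twist":0},{"claw":0.5,"x":0,"y":0,"z":-0.04,"twist":0},{"claw":0.5,"x":0,"y":0,"z":-0.04,"twist":0},{"claw":0.5,"x":0,"y":0,"z":-0.03,"twist":0},{"claw":0.5,"x":0,"y":0,"z":-0.02,"twist":0},{"claw":0.5,"x":0,"y":0,"z":0,"twist":0}]'
python3 - <<'E'
from h import *
c=cam("scene"); held(c)
im=c["image"][120:240,300:460]; cv2.imwrite("pics/g7.png",cv2.cvtColor(cv2.resize(im,None,fx=3,fy=3,interpolation=cv2.INTER_CUBIC),cv2.COLOR_RGB2BGR))
E
```

```text
time_s: 25.7
tcp_pos: [0.4662, 0.117, 0.0014]
eef_rot: [0.001, -0.0, 1.0, 0.0]
wrist_force: [-1.4, -0.6, 5.3]
gripper_width: 0.0505
grasp_force: 30.7
time_s: 26.7
tcp_pos: [0.4665, 0.1172, 0.1519]
eef_rot: [0.002, 0.0, 1.0, 0.001]
wrist_force: [0.3, -0.6, -1.7]
gripper_width: 0.0504
grasp_force: 31.6
tcp [0.4656 0.1168 0.1506] n 112 held min [0.4451 0.0928 0.155 ] max [0.4941 0.14   0.1738]
```

View pics/g7.png

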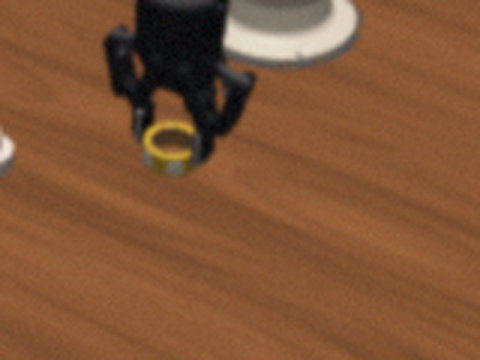

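The narrow roll is held level at crop (172,147). Moving it over the square stand and lowering.

```bash
python3 -m handwheel '[{"claw":0.5,"x":0,"y":-0.03,"z":0,"twist":0},{"claw":0.5,"x":0,"y":-0.06,"z":0,"twist":0},{"claw":0.5,"x":0,"y":-0.06,"z":0,"twist":0},{"claw":0.5,"x":0,"y":-0.06,"z":0,"twist":0},{"claw":0.5,"x":0,"y":-0.06,"z":0,"twist":0},{"claw":0.5,"x":0,"y":-0.06,"z":0,"twist":0},{"claw":0.5,"x":0,"y":-0.045,"z":0,"twist":0},{"claw":0.5,"x":0,"y":-0.02,"z":0,"twist":0}]'
python3 -m handwheel '[{"claw":0.5,"x":0,"y":0,"z":0,"twist":0},{"claw":0.5,"x":0,"y":0,"z":0.015,"twist":0},{"claw":0.5,"x":0,"y":0,"z":0.015,"twist":0},{"claw":0.5,"x":0,"y":0,"z":0,"twist":0},{"claw":0.5,"x":0,"y":0,"z":0,"twist":0},{"claw":0.5,"x":0,"y":0,"z":0,"twist":0},{"claw":0.5,"x":0,"y":0,"z":0,"twist":0},{"claw":0.5,"x":0,"y":0,"z":0,"twist":0}]'
python3 - <<'E'
from h import *
held(cam("scene"),None,.04)
E
```

```text
time_s: 27.75
tcp_pos: [0.4643, -0.2803, 0.1482]
eef_rot: [-0.002, 0.002, 1.0, 0.001]
wrist_force: [-0.5, 0.4, 0.1]
gripper_width: 0.0504
grasp_force: 31.6
time_s: 28.75
tcp_pos: [0.4658, -0.2784, 0.1206]
eef_rot: [0.0, 0.0, 1.0, -0.0]
wrist_force: [-0.6, -0.4, 0.3]
gripper_width: 0.0503
grasp_force: 31.6
tcp [ 0.4657 -0.2783  0.1205] n 96 held min [ 0.4607 -0.3041  0.0341] max [ 0.5009 -0.2441  0.1415]
```

```bash
python3 -m handwheel '[{"claw":0.5,"x":0,"y":0,"z":0.012,"twist":0},{"claw":0.5,"x":0,"y":0,"z":0.012,"twist":0},{"claw":0.5,"x":0,"y":0,"z":0.012,"twist":0},{"claw":0.5,"x":0,"y":0,"z":0.01,"twist":0},{"claw":0.5,"x":0,"y":0,"z":0.006,"twist":0},{"claw":0.5,"x":0,"y":0,"z":0.004,"twist":0},{"claw":0.5,"x":0,"y":0,"z":0.001,"twist":0},{"claw":0.5,"x":0,"y":0,"z":0,"twist":0}]'
python3 -m handwheel '[{"claw":0.5,"x":0,"y":0,"z":0.001,"twist":0},{"claw":0.5,"x":0,"y":0,"z":0.001,"twist":0},{"claw":0.7,"x":0,"y":0,"z":0,"twist":0},{"claw":0.85,"x":0,"y":0,"z":0,"twist":0},{"claw":1,"x":0,"y":0,"z":0,"twist":0},{"claw":1,"x":0,"y":0,"z":0,"twist":0},{"claw":1,"x":0,"y":0,"z":0,"twist":0},{"claw":1,"x":0,"y":0,"z":0,"twist":0}]'
```

```text
time_s: 29.8
tcp_pos: [0.4658, -0.2784, 0.0636]
eef_rot: [0.0, 0.0, 1.0, -0.0]
wrist_force: [-0.3, 0.8, -0.7]
gripper_width: 0.0502
grasp_force: 31.6
time_s: 30.8
tcp_pos: [0.4657, -0.2783, 0.0613]
eef_rot: [0.0, 0.0, 1.0, -0.0]
wrist_force: [-0.2, 0.4, 0.2]
gripper_width: 0.0854
grasp_force: 0.0
```

```bash
python3 -m handwheel '[{"claw":1,"x":0,"y":0,"z":-0.04,"twist":0},{"claw":1,"x":0,"y":0,"z":-0.05,"twist":0},{"claw":1,"x":-0.03,"y":0.04,"z":0,"twist":0},{"claw":1,"x":-0.03,"y":0.045,"z":0,"twist":0},{"claw":1,"x":-0.03,"y":0.045,"z":0,"twist":0},{"claw":1,"x":-0.03,"y":0.045,"z":0,"twist":0},{"claw":1,"x":-0.03,"y":0.045,"z":0,"twist":0},{"claw":1,"x":-0.03,"y":0.045,"z":0,"twist":0}]'
python3 -m handwheel '[{"claw":1,"x":-0.006,"y":0.003,"z":0.02,"twist":0},{"claw":1,"x":0,"y":0,"z":0.04,"twist":0},{"claw":1,"x":0,"y":0,"z":0.02,"twist":0},{"claw":1,"x":0,"y":0,"z":0,"twist":0},{"claw":1,"x":0,"y":0,"z":0,"twist":0},{"claw":1,"x":0,"y":0,"z":0,"twist":0},{"claw":1,"x":0,"y":0,"z":0,"twist":0},{"claw":1,"x":0,"y":0,"z":0,"twist":0}]'
python3 - <<'E'
from h import *
for n in("top","scene"):
    c=cam(n);P=cloud(c)
    w=(np.hypot(P[...,0]-.466,P[...,1]+.278)<.045)&(P[...,2]>.078)&(P[...,2]<.09)
    if w.sum(): print(n,"narrow",w.sum(),cv2.minEnclosingCircle(P[w][:,:2].astype(np.float32)),np.percentile(P[w][:,2],[5,50,95]))
    m=(np.hypot(P[...,0]-.6515,P[...,1]+.011)<.04)&(abs(P[...,2]-.036)<.004)
    if m.sum(): print(n,"spool",m.sum(),cv2.minEnclosingCircle(P[m][:,:2].astype(np.float32)))
E
```

```text
time_s: 31.8
tcp_pos: [0.6464, -0.0117, 0.1513]
eef_rot: [-0.0, -0.0, 1.0, -0.0]
wrist_force: [1.0, -0.4, -0.3]
gripper_width: 0.0852
grasp_force: 0.0
time_s: 32.8
tcp_pos: [0.6519, -0.0103, 0.0719]
eef_rot: [0.0, 0.0, 1.0, 0.0]
wrist_force: [0.0, -0.4, -0.7]
gripper_width: 0.0852
grasp_force: 0.0
top narrow 121 ((0.46353858709335327, -0.27815333008766174), 0.026635391637682915) [0.07832183 0.08003386 0.08353243]
top spool 120 ((0.64697265625, -0.012722773477435112), 0.02958809584379196)
scene narrow 42 ((0.4716167151927948, -0.27227047085762024), 0.028769303113222122) [0.07841093 0.08014078 0.08214217]
scene spool 170 ((0.6534374356269836, -0.009551514871418476), 0.031853824853897095)
```

The narrow roll is seated (top at about 0.081, centred). The gripper is above the spool, so I'll grasp it.

```bash
python3 -m handwheel '[{"claw":1,"x":0,"y":0,"z":0.02,"twist":0},{"claw":1,"x":0,"y":0,"z":0.025,"twist":0},{"claw":1,"x":0,"y":0,"z":0.02,"twist":0},{"claw":1,"x":0,"y":0,"z":0.011,"twist":0},{"claw":1,"x":0,"y":0,"z":0,"twist":0},{"claw":0.6,"x":0,"y":0,"z":0,"twist":0},{"claw":0.6,"x":0,"y":0,"z":0,"twist":0},{"claw":0.6,"x":0,"y":0,"z":0,"twist":0}]' 30
python3 -m handwheel '[{"claw":0.6,"x":0,"y":0,"z":0,"twist":0},{"claw":0.6,"x":0,"y":0,"z":0,"twist":0},{"claw":0.6,"x":0,"y":0,"z":-0.01,"twist":0},{"claw":0.6,"x":0,"y":0,"z":-0.03,"twist":0},{"claw":0.6,"x":0,"y":0,"z":-0.04,"twist":0},{"claw":0.6,"x":0,"y":0,"z":-0.03,"twist":0},{"claw":0.6,"x":0,"y":0,"z":-0.01,"twist":0},{"claw":0.6,"x":0,"y":0,"z":0,"twist":0}]'
python3 - <<'E'
from h import *
c=cam("scene"); s=env.read_state()["tcp_pos"];print(s)
im=c["image"][120:270,180:340]; cv2.imwrite("pics/g8.png",cv2.cvtColor(cv2.resize(im,None,fx=3,fy=3,interpolation=cv2.INTER_CUBIC),cv2.COLOR_RGB2BGR))
E
```

```text
time_s: 33.9
tcp_pos: [0.6526, -0.0102, -0.0034]
eef_rot: [0.001, -0.0, 1.0, 0.0]
wrist_force: [0.2, -0.9, 4.0]
gripper_width: 0.0595
grasp_force: 32.6
time_s: 34.9
tcp_pos: [0.6514, -0.0103, 0.1152]
eef_rot: [-0.0, 0.0, 1.0, 0.0]
wrist_force: [0.2, 0.2, -1.1]
gripper_width: 0.0598
grasp_force: 32.6
[ 0.65078312 -0.01036563  0.11407701]
```

View pics/g8.png

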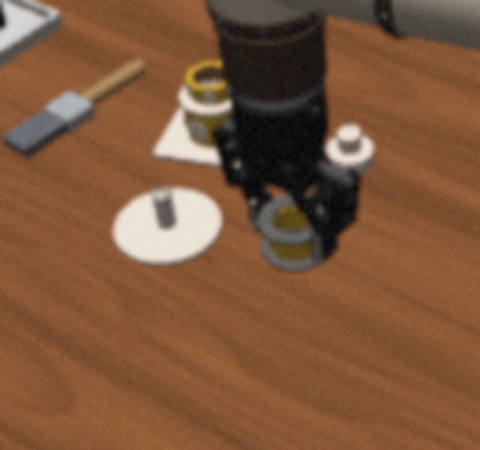

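The spool is held upright at crop (292,230), and the square stack looks right at (207,105). On to the round stand.

```bash
python3 -m handwheel '[{"claw":0.6,"x":0.008,"y":-0.03,"z":0,"twist":0},{"claw":0.6,"x":0.01,"y":-0.05,"z":0,"twist":0},{"claw":0.6,"x":0.01,"y":-0.05,"z":0,"twist":0},{"claw":0.6,"x":0.008,"y":-0.05,"z":0,"twist":0},{"claw":0.6,"x":0.004,"y":-0.028,"z":0,"twist":0},{"claw":0.6,"x":0,"y":0,"z":0.02,"twist":0},{"claw":0.6,"x":0,"y":0,"z":0,"twist":0},{"claw":0.6,"x":0,"y":0,"z":0,"twist":0}]'
python3 - <<'E'
from h import *
for n in("scene","top"):
    c=cam(n); P=cloud(c); s=env.read_state()["tcp_pos"]
    m=(np.hypot(P[...,0]-s[0],P[...,1]-s[1])<.04)&(P[...,2]>.09)&(P[...,2]<.14)&(c["image"].max(-1)>80)
    print(s,n,m.sum()); 
    if m.sum(): print(np.percentile(P[m],[2,98],axis=0))
E
```

```text
time_s: 35.95
tcp_pos: [0.6115, -0.2181, 0.0946]
eef_rot: [-0.001, -0.0, 1.0, -0.0]
wrist_force: [-0.3, 0.1, -0.7]
gripper_width: 0.0594
grasp_force: 32.7
[ 0.61192363 -0.21794111  0.09527139] scene 262
[[ 0.59776835 -0.2483066   0.09774825]
 [ 0.64264377 -0.18729632  0.13481479]]
[ 0.61208067 -0.21789124  0.09564448] top 162
[[ 0.57971741 -0.23926737  0.09795781]
 [ 0.60145593 -0.18332488  0.13522621]]
```

```bash
python3 -m handwheel '[{"claw":0.6,"x":0,"y":0,"z":0.015,"twist":0},{"claw":0.6,"x":0,"y":0,"z":0.015,"twist":0},{"claw":0.6,"x":0,"y":0,"z":0.015,"twist":0},{"claw":0.6,"x":0,"y":0,"z":0.015,"twist":0},{"claw":0.6,"x":0,"y":0,"z":0.015,"twist":0},{"claw":0.6,"x":0,"y":0,"z":0.008,"twist":0},{"claw":0.6,"x":0,"y":0,"z":0.005,"twist":0},{"claw":0.6,"x":0,"y":0,"z":0,"twist":0}]'
python3 -m handwheel '[{"claw":0.6,"x":0,"y":0,"z":0.001,"twist":0},{"claw":0.6,"x":0,"y":0,"z":0.001,"twist":0},{"claw":0.75,"x":0,"y":0,"z":0,"twist":0},{"claw":0.9,"x":0,"y":0,"z":0,"twist":0},{"claw":1,"x":0,"y":0,"z":0,"twist":0},{"claw":1,"x":0,"y":0,"z":0,"twist":0},{"claw":1,"x":0,"y":0,"z":0,"twist":0},{"claw":1,"x":0,"y":0,"z":0,"twist":0}]'
```

```text
time_s: 37.05
tcp_pos: [0.6117, -0.2184, 0.0071]
eef_rot: [-0.0, 0.0, 1.0, 0.0]
wrist_force: [-0.3, 0.1, -0.8]
gripper_width: 0.06
grasp_force: 32.7
time_s: 38.05
tcp_pos: [0.6117, -0.2183, 0.0053]
eef_rot: [-0.0, 0.0, 1.0, 0.0]
wrist_force: [0.0, 0.5, 1.2]
gripper_width: 0.0854
grasp_force: 0.0
```

```bash
python3 -m handwheel '[{"claw":1,"x":0,"y":0,"z":-0.04,"twist":0},{"claw":1,"x":0,"y":0,"z":-0.05,"twist":0},{"claw":1,"x":0,"y":0.03,"z":-0.04,"twist":0},{"claw":1,"x":0.04,"y":0.03,"z":0,"twist":0},{"claw":1,"x":0.05,"y":0.02,"z":0,"twist":0},{"claw":1,"x":0.05,"y":0.01,"z":0,"twist":0},{"claw":1,"x":0.04,"y":0.004,"z":0,"twist":0},{"claw":1,"x":0.008,"y":0,"z":0,"twist":0}]'
python3 -m handwheel '[{"claw":1,"x":0,"y":0,"z":0.03,"twist":0},{"claw":1,"x":0,"y":0,"z":0.03,"twist":0},{"claw":1,"x":0,"y":0,"z":0,"twist":0},{"claw":1,"x":0,"y":0,"z":0,"twist":0},{"claw":1,"x":0,"y":0,"z":0,"twist":0},{"claw":1,"x":0,"y":0,"z":0,"twist":0},{"claw":1,"x":0,"y":0,"z":0,"twist":0},{"claw":1,"x":0,"y":0,"z":0,"twist":0}]'
python3 - <<'E'
from h import *
for n in("top","scene"):
    c=cam(n);P=cloud(c)
    w=(np.hypot(P[...,0]-.6115,P[...,1]+.218)<.045)&(P[...,2]>.039)&(P[...,2]<.049)
    print(n,"spool",w.sum(),cv2.minEnclosingCircle(P[w][:,:2].astype(np.float32)),np.percentile(P[w][:,2],[5,50,95]))
    m=(np.hypot(P[...,0]-.4237,P[...,1]+.1245)<.03)&(abs(P[...,2]-.044)<.004)
    if m.sum(): print(n,"knob",m.sum(),cv2.minEnclosingCircle(P[m][:,:2].astype(np.float32)))
E
```

```text
time_s: 39.05
tcp_pos: [0.4211, -0.1241, 0.1356]
eef_rot: [-0.0, -0.0, 1.0, 0.0]
wrist_force: [1.2, 0.7, 0.6]
gripper_width: 0.0852
grasp_force: 0.0
time_s: 40.05
tcp_pos: [0.4237, -0.1243, 0.0755]
eef_rot: [0.0, 0.0, 1.0, 0.0]
wrist_force: [-0.5, -0.3, 0.2]
gripper_width: 0.0853
grasp_force: 0.0
top spool 236 ((0.6079955101013184, -0.21836122870445251), 0.03111138567328453) [0.03944206 0.04193228 0.04592876]
scene spool 162 ((0.6129965782165527, -0.2157883197069168), 0.03255368769168854) [0.03940742 0.04207394 0.04530211]
scene knob 29 ((0.4271329343318939, -0.12298516929149628), 0.01389689277857542)
```

Spool is seated, with its top at about 0.044. Now the cap.

```bash
python3 -m handwheel '[{"claw":1,"x":0,"y":0,"z":0.02,"twist":0},{"claw":1,"x":0,"y":0,"z":0.025,"twist":0},{"claw":1,"x":0,"y":0,"z":0.02,"twist":0},{"claw":1,"x":0,"y":0,"z":0.011,"twist":0},{"claw":1,"x":0,"y":0,"z":0,"twist":0},{"claw":0.48,"x":0,"y":0,"z":0,"twist":0},{"claw":0.48,"x":0,"y":0,"z":0,"twist":0},{"claw":0.48,"x":0,"y":0,"z":0,"twist":0}]' 30
python3 -m handwheel '[{"claw":0.48,"x":0,"y":0,"z":0,"twist":0},{"claw":0.48,"x":0,"y":0,"z":0,"twist":0},{"claw":0.48,"x":0,"y":0,"z":-0.02,"twist":0},{"claw":0.48,"x":0,"y":0,"z":-0.04,"twist":0},{"claw":0.48,"x":0,"y":0,"z":-0.04,"twist":0},{"claw":0.48,"x":0,"y":0,"z":-0.03,"twist":0},{"claw":0.48,"x":0,"y":0,"z":-0.02,"twist":0},{"claw":0.48,"x":0,"y":0,"z":0,"twist":0}]'
python3 - <<'E'
from h import *
c=cam("scene"); s=env.read_state()["tcp_pos"];print(s)
im=c["image"][70:220,200:360]; cv2.imwrite("pics/g9.png",cv2.cvtColor(cv2.resize(im,None,fx=3,fy=3,interpolation=cv2.INTER_CUBIC),cv2.COLOR_RGB2BGR))
E
```

```text
time_s: 41.15
tcp_pos: [0.4242, -0.1243, 0.0003]
eef_rot: [0.001, 0.0, 1.0, 0.0]
wrist_force: [-0.4, 1.4, 4.7]
gripper_width: 0.0486
grasp_force: 30.3
time_s: 42.15
tcp_pos: [0.4245, -0.1242, 0.1509]
eef_rot: [0.002, 0.0, 1.0, 0.0]
wrist_force: [-0.1, 0.1, 0.1]
gripper_width: 0.0484
grasp_force: 31.4
[ 0.42358899 -0.12416803  0.14957429]
```

View pics/g9.png

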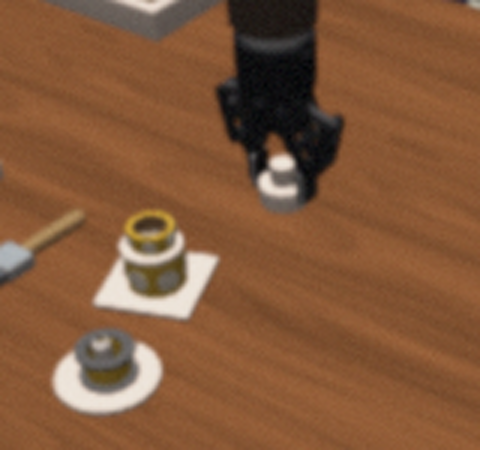

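The cap is held upright at crop (282,185). Both stacks look right, at (152,255) and (106,358). Taking the cap to the round stand.

```bash
python3 -m handwheel '[{"claw":0.48,"x":-0.02,"y":-0.01,"z":0,"twist":0},{"claw":0.48,"x":-0.04,"y":-0.02,"z":0,"twist":0},{"claw":0.48,"x":-0.045,"y":-0.022,"z":0,"twist":0},{"claw":0.48,"x":-0.045,"y":-0.022,"z":0,"twist":0},{"claw":0.48,"x":-0.03,"y":-0.015,"z":0,"twist":0},{"claw":0.48,"x":-0.008,"y":-0.004,"z":0.02,"twist":0},{"claw":0.48,"x":0,"y":0,"z":0.02,"twist":0},{"claw":0.48,"x":0,"y":0,"z":0,"twist":0}]'
python3 -m handwheel '[{"claw":0.48,"x":0,"y":0,"z":0.01,"twist":0},{"claw":0.48,"x":0,"y":0,"z":0,"twist":0},{"claw":0.48,"x":0,"y":0,"z":0,"twist":0},{"claw":0.48,"x":0,"y":0,"z":0,"twist":0},{"claw":0.48,"x":0,"y":0,"z":0,"twist":0},{"claw":0.48,"x":0,"y":0,"z":0,"twist":0},{"claw":0.48,"x":0,"y":0,"z":0,"twist":0},{"claw":0.48,"x":0,"y":0,"z":0,"twist":0}]'
```

```text
time_s: 43.2
tcp_pos: [0.6084, -0.2165, 0.1051]
eef_rot: [-0.004, 0.0, 1.0, 0.001]
wrist_force: [0.1, 0.9, -0.7]
gripper_width: 0.0489
grasp_force: 31.4
time_s: 44.2
tcp_pos: [0.6117, -0.2173, 0.0993]
eef_rot: [-0.0, 0.0, 1.0, -0.0]
wrist_force: [-0.3, 0.3, -0.2]
gripper_width: 0.0487
grasp_force: 31.4
```

```bash
python3 -m handwheel '[{"claw":0.48,"x":0,"y":-0.001,"z":0.012,"twist":0},{"claw":0.48,"x":0,"y":0,"z":0.012,"twist":0},{"claw":0.48,"x":0,"y":0,"z":0.01,"twist":0},{"claw":0.48,"x":0,"y":0,"z":0.008,"twist":0},{"claw":0.48,"x":0,"y":0,"z":0.006,"twist":0},{"claw":0.48,"x":0,"y":0,"z":0.004,"twist":0},{"claw":0.48,"x":0,"y":0,"z":0,"twist":0},{"claw":0.48,"x":0,"y":0,"z":0,"twist":0}]'
python3 -m handwheel '[{"claw":0.48,"x":0,"y":0,"z":0.001,"twist":0},{"claw":0.48,"x":0,"y":0,"z":0.001,"twist":0},{"claw":0.6,"x":0,"y":0,"z":0,"twist":0},{"claw":0.8,"x":0,"y":0,"z":0,"twist":0},{"claw":1,"x":0,"y":0,"z":0,"twist":0},{"claw":1,"x":0,"y":0,"z":0,"twist":0},{"claw":1,"x":0,"y":0,"z":-0.02,"twist":0},{"claw":1,"x":0,"y":0,"z":-0.04,"twist":0}]'
python3 -m handwheel '[{"claw":1,"x":0,"y":0,"z":-0.05,"twist":0},{"claw":1,"x":0,"y":0.03,"z":-0.04,"twist":0},{"claw":1,"x":0,"y":0.05,"z":0,"twist":0},{"claw":1,"x":0,"y":0.05,"z":0,"twist":0},{"claw":1,"x":0,"y":0.05,"z":0,"twist":0},{"claw":1,"x":0,"y":0.03,"z":0,"twist":0},{"claw":1,"x":0,"y":0,"z":0,"twist":0},{"claw":1,"x":0,"y":0,"z":0,"twist":0}]'
python3 - <<'E'
from h import *
for n in("top","scene"):
    c=cam(n);P=cloud(c)
    for k,x,y,a,b in(("cap knob",.6115,-.218,.083,.093),("narrow",.466,-.278,.077,.087)):
        w=(np.hypot(P[...,0]-x,P[...,1]-y)<.045)&(P[...,2]>a)&(P[...,2]<b)
        if w.sum(): print(n,k,w.sum(),cv2.minEnclosingCircle(P[w][:,:2].astype(np.float32)),np.percentile(P[w][:,2],[5,50,95]))
im=c["image"][120:240,140:340]; cv2.imwrite("pics/g10.png",cv2.cvtColor(cv2.resize(im,None,fx=4,fy=4,interpolation=cv2.INTER_CUBIC),cv2.COLOR_RGB2BGR))
E
```

```text
time_s: 45.2
tcp_pos: [0.6119, -0.2184, 0.0477]
eef_rot: [0.0, 0.0, 1.0, -0.0]
wrist_force: [-0.2, 0.9, -0.8]
gripper_width: 0.0489
grasp_force: 31.4
time_s: 46.2
tcp_pos: [0.6102, -0.2181, 0.1039]
eef_rot: [-0.002, 0.0, 1.0, 0.0]
wrist_force: [0.8, 1.2, -0.9]
gripper_width: 0.0853
grasp_force: 0.0
time_s: 47.2
tcp_pos: [0.6116, -0.0087, 0.1953]
eef_rot: [-0.0, 0.0, 1.0, -0.0]
wrist_force: [-0.0, 0.7, 0.4]
gripper_width: 0.0852
grasp_force: 0.0
top cap knob 63 ((0.608051598072052, -0.21905125677585602), 0.013244949281215668) [0.08369714 0.08618481 0.08876679]
top narrow 133 ((0.46255916357040405, -0.27840349078178406), 0.0261346697807312) [0.07743813 0.07957113 0.08298573]
scene cap knob 39 ((0.6141185164451599, -0.21507376432418823), 0.013775546103715897) [0.08378898 0.08582059 0.08881819]
scene narrow 70 ((0.46833091974258423, -0.2763943076133728), 0.027338875457644463) [0.07711304 0.07906733 0.08243981]
```

View pics/g10.png

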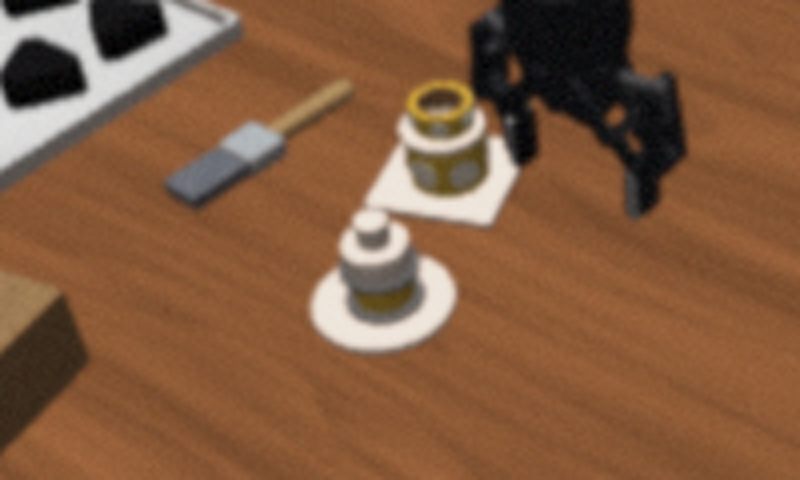

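Both stacks stand flat and centred: cap knob at crop (371,225), square stack at (443,140). The gripper is clear of everything. Handing in.

```bash
python3 -c "
from bench import env; print(env.close_job())"
```

```text
the job is handed in; nothing more can be done
None
```

I loaded both stands in the order you asked, lowered every piece down its spindle, and handed the job in at about 47 s; the hand-in returned no verdict, but the last pictures showed both stacks seated flat and centred.

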